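# Lock the cam-arm coupler onto the sloping outlet

## Robot

A 7-joint arm with a two-finger parallel gripper is mounted at the origin on a cart in front of the work surface, level with it; the furniture and walls round the work are solid. World frame = base frame: x ahead of the robot, y to its left, z up, the work surface at z = 0. Lengths are in m, angles in rad, forces in N, time in s.
With the tool pointing down it reaches from about 0.4 to 0.9 m from the base axis. Payload 5.6 kg.
Tool frame: the origin (TCP) lies at the centre of the arm's flange, where the gripper is bolted on; the fingertips stand 190 mm ahead of it and the grasp point (between the pads) lies 171 mm ahead of it; z points along the fingers, y is the line along which they close (so a half turn about z gives the same grasp; the last joint's range is limited). The gripper opens to 92 mm and grips with 3 to 60 N. Pads are 20 mm wide; open, the fingers measure 128 mm over their backs; the gripper's body (75 mm by 189 mm) begins 69 mm behind the grasp point.
Start: joints at [1.112, 0.468, -0.012, 1.603, 0.006, 1.071, -0.056], TCP at [0.263, -0.595, 0.405] pointing down, gripper open.
Joint ranges: [-2.53, 2.53], [-0.31, 2.02], [-1.57, 1.55], [0.28, 2.44], [-1.29, 4.43], [0.15, 1.84], [-2.92, 2.92]. Speed limits (rad/s): [2.57, 2.57, 3.14, 3.14, 3.14, 3.14, 3.14].

## Interface

Orientations are given as a rotation vector (axis times angle).
In Python, from rig import ctrl gives the robot as it stands.
- The arm moves only by the tool carry_out, never from a script. Its argument "plan" is one flat list of numbers, 7 for each row, row after row: the turn, a rotation vector about the tool's x, y, z in rad, then the shift along the tool's x, y, z in mm, then the closure, from 0 (fully open) to 1 (shut). A call has 1 to 20 rows; each row is the pose to reach, as a shift and turn from the pose commanded when the call began, along the tool's axes at that moment; what a row does not reach only later rows make up. A row lasts 1/12 s, in which the tool goes at most 41.7 mm and 7.16 degrees, less where a joint would pass 70% of its speed; a pose out of reach is approached as far as the arm can. A call with a gripper value outside its range is refused whole. The fingers move at their own pace and stop on an object; "squeeze" is the grip in N (left out, the last holds). Time passes only in rows, so rows that repeat a pose let the fingers close. It gives the time, the measured TCP pose, the force, the opening and the grip force at its end, in the units of the state.
- ctrl.get_state(): the state, without advancing time (a new reading comes with each control period).
- ctrl.camera(name): name is "side" or "top"; returns a dict with "img" (480x640x3 uint8, red, green, blue), "K" (3x3 intrinsics, pixels), "R" (3x3) and "t" (3): a world point X has camera coordinates R X + t. Camera axes: x right, y down, z forward; pixel columns grow to the right and rows downward; lengths in m; the calibration is good to about 2 mm. A picture is of the moment at which its call begins. There is no depth.
- ctrl.sign_off(): hands the job in; it is judged then, once.
The state is a dict: "clock": time; "qpos": joint angles; "qd": joint speeds; "tau": joint torques, N m; "tool_pos": TCP position; "ee_rot": TCP orientation; "ft_force": force on the tool from outside, world axes, zero at the start; "moment": the same for the moment, N m; "finger_gap": opening from 0.0 (shut) to 1.0 (fully open); "gripper_force": force on a finger pad.
Only numpy, scipy, OpenCV 4.12 (cv2) and the standard library are available. Lean on these libraries where they do the work, as an engineer would, in place of code of your own. Each camera call takes 0.05 s, during which the arm holds its last target. There are 200 camera calls.

## Task

Take the yellow dust cap off the sloping outlet adapter and put it in the blue tray. Then seat the aluminium coupler fully on the adapter with its brass cam arms still open, and swing both arms down together, never one well ahead of the other, until they lie against the coupler's sides and it is locked on. Leave the bottles, glassware and other things round about standing where they are.

Things in the scene. Friction and masses are not known exactly. Their poses are not given: they have to be found in the camera images.
- adapter: Fixed steel groove adapter on the outlet stand, leaning 25 deg from vertical towards the robot's side. Origin: centre of the top of its round shoulder (radius 20 mm), 100 mm above the bench. z: along its axis, up and outward; y: level. Above the origin: radius 16 mm to z = 5, groove radius 12.5 to z = 20, head radius 16 to z = 34 mm, top 6 mm chamfered. Below: neck radius 13 mm, 46 mm long.
- dust_cap: Loose yellow plastic cap (40 g), at the start over the adapter, sharing its origin and axis. Cup of outer radius 20.5 mm, bore 17.5 mm, 36 mm deep; on top a knob to grip, radius 12 mm from z = 47 to 58 mm (top). Origin: centre of its open rim; z points to the knob. Draw it 34 mm along the adapter's axis to free it.
- coupler: Loose aluminium coupler, 0.2 kg, at the start standing on the bench, open end down. Outer radius 21 mm to z = 42, bore radius 17.5 mm, 37 deep; on top a dark round stub to grip, radius 12 mm from z = 46 to 58 mm (top). Origin: centre of its open rim; z points to the stub. Seated, its rim rests on the adapter's shoulder, origins and z axes together, turned any way about the axis.
- cam_left (a joint): Angle (rad) of the brass cam arm on the coupler's +y side: 0 = open, pointing outward and 20 deg up; 0.35 = straight out; 1.92 = locked, lying along the coupler's side, tip towards the adapter's foot (outer face 26.5 mm from the axis, tip 30 mm below the rim). Starts 0 to 0.3. Stiff hinge (0.04 N m): stays where left. Its cam enters the groove, so it shuts fully only when the coupler is seated.
- cam_right (a joint): The same for the cam arm on the coupler's -y side (its own start between 0 and 0.3).
- cam_left_hinge (a point): Hinge of the left cam arm, on the coupler at y = +24, z = 15 mm; the hinge axis is along the coupler's x. The arm is a bar 12 mm wide (along x), 5 mm thick, reaching 45 mm from the hinge, plus a thin wire loop to 59 mm that is only for looks.
- cam_right_hinge (a point): The same for the right cam arm, at y = -24, z = 15 mm on the coupler.
- stand: Fixed aluminium outlet stand. Origin on the bench straight below the adapter's origin; base plate 130 x 110 x 12 mm, from x = -23 to 107 mm and y = +/-55 mm; valve cheeks up to 62 mm high, at x = 16 to 72, y = +/-31 mm. z up.
- tray: Fixed blue plastic tray, 130 (its x) x 100 (its y) x 20 mm, walls and floor 4 to 5 mm thick, on the bench. Origin: centre of its underside, z up. It and the coupler may stand left or right, swapped. Fixed surroundings: a tall partition on the left (y > 0.42 m) and a white instrument box at the back right (x 0.52 to 0.76, y -0.46 to -0.18, 190 mm tall).
- vial_1: Bystander: sample vial with black cap, 25 mm across, 50 mm tall, upright near the coupler. Origin at the centre of its foot, as for all the upright bystanders.
- dropper_bottle_2: Bystander: amber dropper bottle with black teat, 33 mm across, 106 mm tall, upright close to the coupler on the other side.
- dropper_bottle_1: Bystander: amber dropper bottle with black teat, 33 mm across, 106 mm tall, upright beside the outlet stand.
- beaker_100: Bystander: glass beaker, 59 mm across, 68 mm tall, upright beside the outlet stand on the other side.
- weigh_bottle: Bystander: glass weighing bottle with a knobbed stopper, 38 mm across, 53 mm tall, upright in front of the outlet stand.
- tape_roll: Bystander: roll of white tape lying flat, 52 mm across, 19 mm tall, to the right of the work.
- marker: Bystander: black marker pen lying on the bench, 134 mm long, 14 mm thick, far right.
Things that resemble listed ones, but are neither listed nor needed, are in the scene too. What is shaped like the dust_cap but brown is not meant.

How it is judged:
By the outcome, as a careful person would: the job done as asked, in the order asked, and still so for the second after the job is handed in, with the robot touching nothing.
It also fails if it takes over 54 s, if anything falls off the work surface, if the arm or the gripper's body presses on something with over 40 N, if the wrist force passes 120 N, or if a joint passes its speed limit or range.

## Working session

There is one attempt and no reset: what is moved stays moved. The work goes in short steps, Python scripts to look and compute and a tool call to move; the robot and the scene stay as the last step left them, time stands still between calls to the robot, and variables do not carry over. Pictures are saved under pics/ and viewed, at most 10 in all, crops included, and the job is handed in when it is done.

Besides the shell and the picture viewer there is one more tool, called after "Emit:" by a JSON object that holds its "api" and its "payload". carry_out: Moves the arm, as the interface text tells. Its arguments: {"type":"object","properties":{"plan":{"type":"array"},"squeeze":{"type":"number"}},"required":["plan"]}

```bash
mkdir -p pics; ls
python3 - <<'E'
from rig import ctrl
import cv2,numpy as np
for n in("side","top"):
    c=ctrl.camera(n); cv2.imwrite(f"pics/{n}0.png",c["img"][:,:,::-1]); np.savez(f"{n}0.npz",**c)
    print(n,c["K"].round(1).tolist(),(-c["R"].T@c["t"]).round(3),c["R"].round(3).tolist())
s=ctrl.get_state();print(s)
E
```

```text
pics
side [[613.0, 0.0, 328.4], [0.0, 613.0, 231.0], [0.0, 0.0, 1.0]] [ 0.51  -1.544  0.766] [[1.0, -0.028, -0.014], [-0.025, -0.423, -0.906], [0.019, 0.906, -0.424]]
top [[579.9, 0.0, 317.2], [0.0, 579.9, 238.0], [0.0, 0.0, 1.0]] [ 0.284 -0.082  1.401] [[-0.011, -1.0, 0.001], [-0.977, 0.011, -0.214], [0.214, -0.003, -0.977]]
{'clock': 0.1, 'qpos': array([ 1.11202537,  0.46826157, -0.01163393,  1.60350427,  0.00600912,
        1.07137183, -0.05629125]), 'qd': array([ 0.00106214, -0.0015011 , -0.00047701, -0.00235202, -0.00099265,
        0.00111827, -0.00102562]), 'tau': array([ 7.00205637e-04, -5.21648920e+01, -1.25215191e-02, -2.44369036e+01,
       -5.68088831e-02,  1.40673979e-02,  3.39970927e-05]), 'tool_pos': array([ 0.26241788, -0.59443871,  0.40386455]), 'ee_rot': array([-3.07253898e+00, -6.48061368e-01,  6.49545305e-04]), 'ft_force': array([-0.45958009, -0.35158261, -0.28942422]), 'moment': array([-0.00498655,  0.02639403, -0.03946133]), 'gripper_force': 0.0, 'finger_gap': 1.0000016906106721}
```

View pics/side0.png

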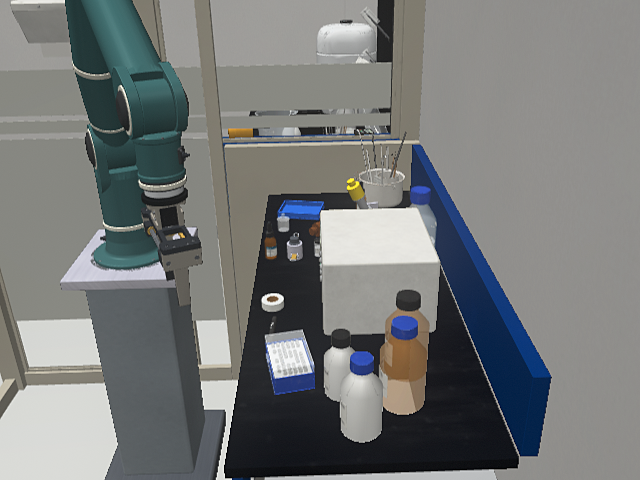

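View pics/top0.png

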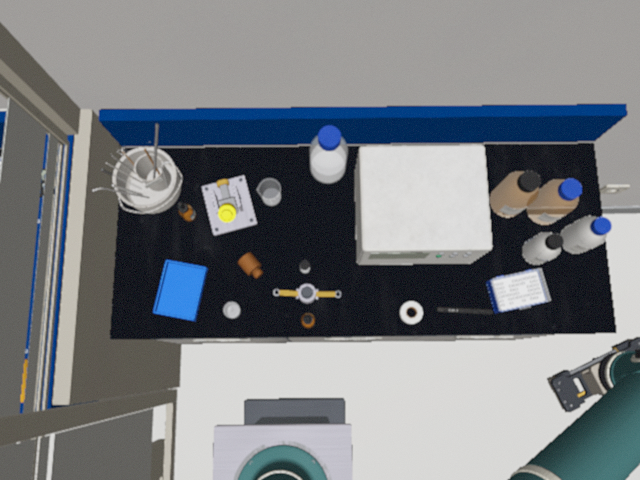

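The side view shows the cap at about (355,188), with much of the work hidden behind the box. The top view shows:
- stand plate (230,205), yellow cap (227,213)
- coupler (307,293), with its arms at x≈280 and x≈335
- tray (180,290)
- vial (305,267), dropper_2 (308,320), brown decoy (250,264)

```bash
cat > h.py <<'E'
import numpy as np,cv2
from scipy.spatial.transform import Rotation as Ro
def ray(c,p):
    d=c["R"].T@np.linalg.solve(c["K"],[p[0],p[1],1.]); return -c["R"].T@c["t"],d/np.linalg.norm(d)
def onz(c,p,z):
    o,d=ray(c,p); return o+d*(z-o[2])/d[2]
def two(c1,p1,c2,p2):
    o1,d1=ray(c1,p1);o2,d2=ray(c2,p2)
    s=np.linalg.lstsq(np.c_[d1,-d2],o2-o1,rcond=None)[0]
    a,b=o1+s[0]*d1,o2+s[1]*d2; return (a+b)/2,np.linalg.norm(a-b)
def proj(c,X):
    p=c["K"]@(c["R"]@np.asarray(X)+c["t"]); return p[:2]/p[2]
def blobs(c,lo,hi,mn=15,roi=None):
    h=cv2.cvtColor(c["img"],cv2.COLOR_RGB2HSV); m=cv2.inRange(h,np.array(lo),np.array(hi))
    if roi is not None:
        k=np.zeros_like(m);x0,y0,x1,y1=roi;k[y0:y1,x0:x1]=1;m=m*k
    cs,_=cv2.findContours(m,cv2.RETR_EXTERNAL,cv2.CHAIN_APPROX_NONE)
    return m,[x for x in cs if cv2.contourArea(x)>=mn]
E
python3 - <<'E'
from h import *
t=dict(np.load("top0.npz"));s=dict(np.load("side0.npz"))
for n,c in(("t",t),("s",s)):
    for nm,lo,hi,roi in(("yellow",(24,150,90),(34,255,255),None),("brass",(15,80,90),(24,255,255),(265,275,350,310) if n=="t" else (255,210,330,270)),("blue",(100,150,80),(115,255,255),(140,240,220,340) if n=="t" else (270,195,330,225))):
        m,b=blobs(c,lo,hi,8,roi)
        for x in b: 
            M=cv2.moments(x);print(n,nm,cv2.contourArea(x),round(M["m10"]/M["m00"],1),round(M["m01"]/M["m00"],1),cv2.boundingRect(x),np.round(cv2.minAreaRect(x)[2]), cv2.boxPoints(cv2.minAreaRect(x)).round(1).tolist())
# plate
m,b=blobs(t,(0,0,120),(180,60,255),200,(195,165,265,245))
for x in b: print("plate",cv2.contourArea(x),cv2.boxPoints(cv2.minAreaRect(x)).round(1).tolist(),[onz(t,p,.012).round(4).tolist() for p in cv2.boxPoints(cv2.minAreaRect(x))])
a=cv2.resize(t["img"][160:250,150:350],None,fx=4,fy=3.3*4/3.3,interpolation=2)[:,:,::-1]
d=cv2.resize(t["img"][240:335,150:350],None,fx=4,fy=4,interpolation=2)[:,:,::-1]
e=np.vstack([a,d])[:740]
cv2.imwrite("pics/topc.png",cv2.resize(e,None,fx=.8,fy=.8))
E
```

```text
t yellow 209.5 226.8 212.1 (219, 204, 17, 18) 90.0 [[219.0, 204.0], [235.0, 204.0], [235.0, 221.0], [219.0, 221.0]]
t brass 103.0 325.5 293.9 (316, 291, 20, 7) 90.0 [[316.0, 291.0], [335.0, 291.0], [335.0, 297.0], [316.0, 297.0]]
t brass 98.5 288.2 292.8 (279, 289, 19, 8) 4.0 [[278.8999938964844, 295.6000061035156], [279.3999938964844, 288.79998779296875], [297.3999938964844, 290.20001220703125], [296.79998779296875, 297.0]]
t blue 2450.0 179.6 289.8 (152, 259, 56, 63) 13.0 [[151.0, 313.1000061035156], [164.39999389648438, 256.0], [208.1999969482422, 266.20001220703125], [194.8000030517578, 323.29998779296875]]
s yellow 218.0 354.7 189.1 (347, 178, 17, 22) 63.0 [[343.20001220703125, 181.39999389648438], [355.20001220703125, 175.39999389648438], [364.79998779296875, 194.60000610351562], [352.79998779296875, 200.60000610351562]]
s brass 15.5 293.6 256.1 (291, 254, 6, 5) 90.0 [[291.0, 254.0], [296.0, 254.0], [296.0, 258.0], [291.0, 258.0]]
s blue 678.5 301.0 209.0 (278, 200, 46, 20) 3.0 [[277.6000061035156, 217.3000030517578], [278.70001220703125, 198.5], [323.5, 201.10000610351562], [322.3999938964844, 220.0]]
plate 2177.0 [[199.89999389648438, 185.89999389648438], [244.0, 174.3000030517578], [257.1000061035156, 224.10000610351562], [213.0, 235.6999969482422]] [[0.725, 0.2061, 0.012], [0.7543, 0.0962, 0.012], [0.6252, 0.0619, 0.012], [0.5971, 0.1699, 0.012]]
```

View pics/topc.png

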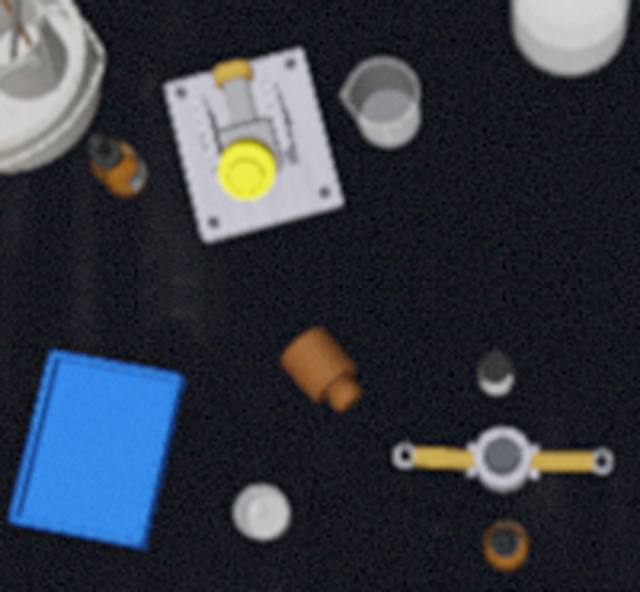

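Crop shows plate, cap and coupler clearly, and the coupler's arms lie along world y. Next: pose estimates and the first move.

```bash
cat >> h.py <<'E'
def adframe(o,yaw):
    R=Ro.from_euler("ZY",[yaw,-25],degrees=True).as_matrix(); return R  # cols x,y,z ; z leans to -x
def rel(st,P,R):
    R0=Ro.from_rotvec(st["ee_rot"]); tr=(R0.inv()*Ro.from_matrix(R)).as_rotvec(); sh=R0.inv().apply(P-st["tool_pos"])*1000
    return tr.round(4),sh.round(1)
E
python3 - <<'E'
from h import *
from rig import ctrl
t=dict(np.load("top0.npz"));s=dict(np.load("side0.npz"))
yaw=15.3;A=adframe(0,yaw);o=np.array([.6349,.1224,.1])
print("axis",A[:,2],"tri cap",two(t,(226.8,212.1),s,(354.7,189.1)))
for z in(0,20,40,58):print(z,(o+A[:,2]*z/1e3).round(4),proj(t,o+A[:,2]*z/1e3).round(1),proj(s,o+A[:,2]*z/1e3).round(1))
# cup circle / knob in top view by gradient: knob silhouettes
m,b=blobs(t,(24,150,90),(34,255,255),50);print("top enc",cv2.minEnclosingCircle(b[0]),"focal px/mm at z.14",580/1.26/1000)
# coupler
print("stub",onz(t,(307.2,292.5),.058)); 
for p in((275.5,292.5),(338,294),(279,292.5),(335.5,294)):print(onz(t,p,.03).round(4))
ms=cv2.cvtColor(t["img"],cv2.COLOR_RGB2GRAY)[280:306,295:320]
_,bw=cv2.threshold(ms,110,255,0);print("ring px");ys,xs=np.nonzero(bw);print(xs.mean()+295,ys.mean()+280)
for n,p,z in(("tray",(179.6,289.8),.01),("vial",(305,267),.05),("drop2",(308,320),.1),("drop1",(182,205),.1),("beaker",(269,190),.068),("weigh",(231.5,310),.05),("decoy",(250,264),.02)):print(n,onz(t,p,z).round(3))
E
```

```text
axis [-0.40763958 -0.11151757  0.90630779] tri cap (array([0.62587164, 0.12002647, 0.12074411]), np.float64(0.0030039571512599436))
0 [0.6349 0.1224 0.1   ] [227.3 211.3] [358.2 195.2]
20 [0.6267 0.1202 0.1181] [227.  212.7] [355.5 189.8]
40 [0.6186 0.1179 0.1363] [226.6 214.1] [352.8 184.3]
58 [0.6113 0.1159 0.1526] [226.4 215.4] [350.3 179.3]
top enc ((227.0, 212.25), 8.80705738067627) focal px/mm at z.14 0.4603174603174603
stub [ 0.44910009 -0.06095679  0.058     ]
[0.4534 0.0146 0.03  ]
[ 0.4482 -0.1335  0.03  ]
[0.4533 0.0063 0.03  ]
[ 0.4482 -0.1276  0.03  ]
ring px
306.95880149812734 293.2621722846442
tray [0.465 0.247 0.01 ]
vial [ 0.51  -0.056  0.05 ]
drop2 [ 0.382 -0.063  0.1  ]
drop1 [0.651 0.228 0.1  ]
beaker [0.695 0.029 0.068]
weigh [0.411 0.115 0.05 ]
decoy [0.524 0.077 0.02 ]
```

```bash
cat >> h.py <<'E'
Oa=np.array([.6349,.1224,.1]);Aa=adframe(0,15.3);Ta=np.c_[Aa[:,0],-Aa[:,1],-Aa[:,2]]
E
python3 - <<'E'
from h import *
from rig import ctrl
st=ctrl.get_state()
print(rel(st,Oa+Aa[:,2]*.300,Ta))
E
```

```text
(array([-0.0339,  0.4357,  0.146 ]), array([ 504.9, -524.1,   32.7]))
```

Emit:
{"api": "carry_out", "payload": {"plan": [-0.034,0.436,0.146,505,-524,32.7,0.2,-0.034,0.436,0.146,505,-524,32.7,0.2,-0.034,0.436,0.146,505,-524,32.7,0.2,-0.034,0.436,0.146,505,-524,32.7,0.2,-0.034,0.436,0.146,505,-524,32.7,0.2,-0.034,0.436,0.146,505,-524,32.7,0.2,-0.034,0.436,0.146,505,-524,32.7,0.2,-0.034,0.436,0.146,505,-524,32.7,0.2,-0.034,0.436,0.146,505,-524,32.7,0.2,-0.034,0.436,0.146,505,-524,32.7,0.2,-0.034,0.436,0.146,505,-524,32.7,0.2,-0.034,0.436,0.146,505,-524,32.7,0.2,-0.034,0.436,0.146,505,-524,32.7,0.2,-0.034,0.436,0.146,505,-524,32.7,0.2,-0.034,0.436,0.146,505,-524,32.7,0.2,-0.034,0.436,0.146,505,-524,32.7,0.2,-0.034,0.436,0.146,505,-524,32.7,0.2,-0.034,0.436,0.146,505,-524,32.7,0.2,-0.034,0.436,0.146,505,-524,32.7,0.2,-0.034,0.436,0.146,505,-524,32.7,0.2], "squeeze": 20}}

```text
clock: 1.77
tool_pos: [0.5126, 0.0902, 0.3714]
ee_rot: [-2.985, -0.407, -0.661]
ft_force: [0.0, -0.9, -1.1]
finger_gap: 0.798
gripper_force: 0.0
```

```bash
cat > q.py <<'E'
import sys
from h import *
from rig import ctrl
def adloc(st):
    R=Ro.from_rotvec(st["ee_rot"]).as_matrix(); l=Aa.T@(st["tool_pos"]-Oa)*1e3
    print("clk",round(st["clock"],2),"tcp in adapter mm",l.round(1),"tilt err",Ro.from_matrix(Ta.T@R).as_rotvec(True).round(2),"F(adapter)",(Aa.T@st["ft_force"]).round(1),"gap",round(st["finger_gap"],3),"grip",round(st["gripper_force"],1),"q",st["qpos"].round(2))
    return l
if __name__=="__main__":
    st=ctrl.get_state();adloc(st)
    if len(sys.argv)>1:
        x,y,z=map(float,sys.argv[1:4]);print(rel(st,Oa+Aa@np.array([x,y,z])/1e3,Ta))
E
python3 q.py 0 0 237
```

```text
clk 1.77 tcp in adapter mm [1.000e-01 1.200e+00 2.994e+02] tilt err [ 0.01 -0.05 -0.21] F(adapter) [-0.6 -0.9 -0.9] gap 0.798 grip 0.0 q [ 0.07  0.24 -0.34  2.07  0.18  0.41 -1.69]
(array([-0.0002,  0.0008,  0.0037]), array([-0.1,  1.2, 62.4]))
```

Emit:
{"api": "carry_out", "payload": {"plan": [0,0,0.004,0,1.2,25,0.3,0,0,0.004,0,1.2,45,0.3,0,0,0.004,0,1.2,55,0.3,0,0,0.004,0,1.2,60,0.3,0,0,0.004,0,1.2,62,0.4,0,0,0.004,0,1.2,62,1,0,0,0.004,0,1.2,62,1,0,0,0.004,0,1.2,62,1,0,0,0.004,0,1.2,62,1,0,0,0.004,0,1.2,62,1,0,0,0.004,0,1.2,62,1,0,0,0.004,0,1.2,62,1], "squeeze": 20}}

```text
clock: 2.77
tool_pos: [0.5386, 0.0945, 0.3162]
ee_rot: [-2.986, -0.396, -0.664]
ft_force: [-0.3, 0.2, 2.5]
finger_gap: 0.245
gripper_force: 20.0
```

```bash
python3 q.py 0 0 237
```

```text
clk 2.77 tcp in adapter mm [  0.5  -1.5 238.4] tilt err [-0.08  0.08  0.18] F(adapter) [0.9 0.3 2.4] gap 0.245 grip 20.0 q [-0.01  0.36 -0.26  2.06  0.27  0.3  -1.78]
(array([ 0.0014, -0.0015, -0.0031]), array([-0.5, -1.5,  1.4]))
```

Emit:
{"api": "carry_out", "payload": {"plan": [0,0,0,0,0,-8,1,0,0,0,0,0,-25,1,0,0,0,0,0,-50,1,0,0,0,0,0,-80,1,0,0,0,0,0,-90,1]}}

```text
clock: 3.18
tool_pos: [0.5011, 0.0846, 0.4006]
ee_rot: [-2.985, -0.396, -0.669]
ft_force: [-0.3, 1.1, -0.1]
finger_gap: 0.25
gripper_force: 20.0
```

Run:
```python
from h import *
from q import adloc
from rig import ctrl
st=ctrl.get_state();adloc(st);print(st["tool_pos"])
Z=Ro.from_euler("Z",15.3,degrees=True).as_matrix();T=np.c_[Z[:,0],-Z[:,1],-Z[:,2]]
for z in(.3,.247):print(rel(st,np.array([.465,.247,z]),T))
```

```text
clk 3.18 tcp in adapter mm [  1.1  -1.2 331.2] tilt err [-0.12  0.26  0.15] F(adapter) [-0.   1.1 -0.1] gap 0.25 grip 20.0 q [ 0.12  0.18 -0.38  2.07  0.13  0.47 -1.65]
[0.50113691 0.08460799 0.40061217]
(array([ 0.0016, -0.4409, -0.003 ]), array([ -36.1, -166.3,   94. ]))
(array([ 0.0016, -0.4409, -0.003 ]), array([ -58.8, -166.3,  142. ]))
```

Emit:
{"api": "carry_out", "payload": {"plan": [0,-0.441,0,-36,-166,94,1,0,-0.441,0,-36,-166,94,1,0,-0.441,0,-36,-166,94,1,0,-0.441,0,-36,-166,94,1,0,-0.441,0,-36,-166,94,1,0,-0.441,0,-36,-166,94,1,0,-0.441,0,-47,-166,118,1,0,-0.441,0,-56,-166,137,1,0,-0.441,0,-58,-166,141,1,0,-0.441,0,-58.5,-166,142,1,0,-0.441,0,-58.5,-166,142,1]}}

```text
clock: 4.1
tool_pos: [0.4657, 0.2463, 0.2444]
ee_rot: [3.114, 0.412, -0.006]
ft_force: [0.4, 0.3, -0.1]
finger_gap: 0.248
gripper_force: 20.0
```

Run:
```python
from h import *
from rig import ctrl
st=ctrl.get_state();print(st["clock"],st["tool_pos"],st["ft_force"],st["finger_gap"],st["gripper_force"],st["qpos"].round(2))
t=ctrl.camera("top");cv2.imwrite("pics/cap.png",cv2.resize(t["img"][150:340,110:350],None,fx=3,fy=3)[:,:,::-1])
```

```text
4.1 [0.46569392 0.24633499 0.24440828] [ 0.40626446  0.32232791 -0.09830027] 0.24775933214344875 19.999902000417933 [-0.26  0.53 -0.35  2.    0.28  0.67 -2.11]
```

View pics/cap.png

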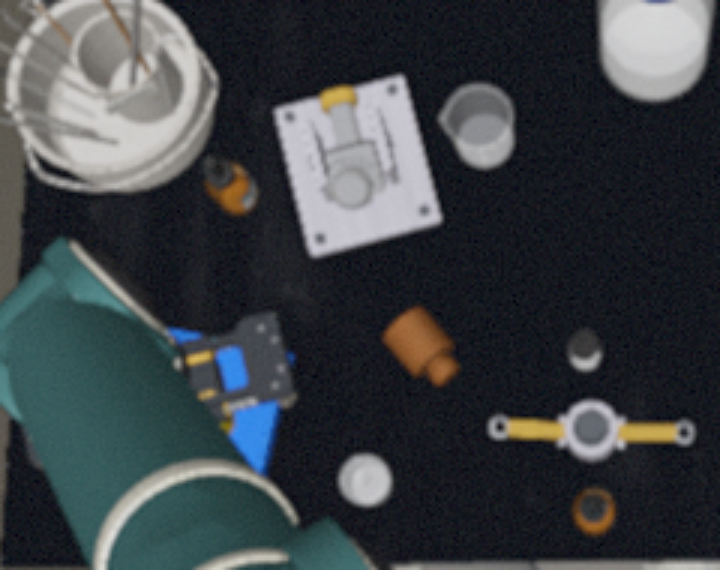

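The cap hangs over the tray at crop (230,420). The bare adapter head is at crop (352,188), as predicted. Release it.

Emit:
{"api": "carry_out", "payload": {"plan": [0,0,0,0,0,2,1,0,0,0,0,0,2,1,0,0,0,0,0,2,0.3,0,0,0,0,0,2,0.3,0,0,0,0,0,2,0.3,0,0,0,0,0,2,0.3,0,0,0,0,0,2,0.3,0,0,0,0,0,-30,0.3,0,0,0,0,0,-70,0.3,0,0,0,0,0,-110,0.3,0,0,0,0,0,-120,0.3]}}

```text
clock: 5.07
tool_pos: [0.4669, 0.2479, 0.3697]
ee_rot: [-3.112, -0.413, -0.007]
ft_force: [0.7, 0.3, 1.0]
finger_gap: 0.699
gripper_force: 0.0
```

Run:
```python
from h import *
from q import adloc
from rig import ctrl
st=ctrl.get_state();print(st["clock"],st["tool_pos"],st["finger_gap"])
Z=Ro.from_euler("Z",-2,degrees=True).as_matrix();T=np.c_[Z[:,0],-Z[:,1],-Z[:,2]]
for z in(.30,.236):print(rel(st,np.array([.4500,-.0605,z]),T))
t=ctrl.camera("top")
# stub: dark disc inside bright ring, arms
g=cv2.cvtColor(t["img"],cv2.COLOR_RGB2GRAY)
m,b=blobs(t,(15,80,90),(24,255,255),20,(265,275,350,310))
for x in b:
    M=cv2.moments(x);print("arm",M["m10"]/M["m00"],M["m01"]/M["m00"],onz(t,(M["m10"]/M["m00"],M["m01"]/M["m00"]),.022).round(4))
sub=cv2.resize(g[278:308,292:322],None,fx=8,fy=8,interpolation=2);print(g[292,294:321],g[280:306,307])
u=cv2.HoughCircles(sub,cv2.HOUGH_GRADIENT,1,200,param1=100,param2=15,minRadius=60,maxRadius=100);print(u[0]/8 if u is not None else u)
v=cv2.HoughCircles(cv2.resize(g[195:230,210:245],None,fx=8,fy=8,interpolation=2),cv2.HOUGH_GRADIENT,1,200,param1=60,param2=12,minRadius=40,maxRadius=75);print("adapter",v[0]/8 if v is not None else v)
print("adapter pred z34",proj(t,Oa+Aa[:,2]*.034))
```

```text
5.0667 [0.46694707 0.24792044 0.36967077] 0.6992401707738256
(array([-0.0027, -0.0045,  0.2986]), array([-97.1, 293.5,  68.6]))
(array([-0.0027, -0.0045,  0.2986]), array([-97.4, 293.6, 132.6]))
arm 325.60708534621574 293.938808373591 [ 0.4496 -0.1042  0.022 ]
arm 288.18950930626056 292.8409475465313 [ 0.4532 -0.0151  0.022 ]
[166 167 170 177 191 196 180 124  95 101 106 105 104 106 101 106 104 104
 126 168 195 191 180 172 162 154 152] [ 18  11  38 111 166 177 145 104 100 103 103 103 106 107 105 103  94  96
 139 182 193 181 140 106  51  16]
[[14.8125 15.4375 10.125 ]]
adapter None
adapter pred z34 [226.74081191 213.67608115]
```

Emit:
{"api": "carry_out", "payload": {"plan": [0,0,0.302,-96.5,292.5,40,0.3,0,0,0.302,-96.5,292.5,40,0.3,0,0,0.302,-96.5,292.5,40,0.3,0,0,0.302,-96.5,292.5,40,0.3,0,0,0.302,-96.5,292.5,40,0.3,0,0,0.302,-96.5,292.5,40,0.3,0,0,0.302,-96.5,292.5,40,0.3,0,0,0.302,-96.5,292.5,40,0.3,0,0,0.302,-96.5,292.5,68,0.4,0,0,0.302,-96.5,292.5,90,0.4,0,0,0.302,-96.5,292.5,100,0.4,0,0,0.302,-96.5,292.5,100,0.4]}}

```text
clock: 6.12
tool_pos: [0.4471, -0.0608, 0.2616]
ee_rot: [3.141, -0.06, -0.016]
ft_force: [0.1, 0.2, 0.2]
finger_gap: 0.599
gripper_force: 0.0
```

Run:
```python
from h import *
from rig import ctrl
st=ctrl.get_state();print(st["clock"],st["tool_pos"],st["finger_gap"],st["ft_force"])
Z=Ro.from_euler("Z",-2.2,degrees=True).as_matrix();T=np.c_[Z[:,0],-Z[:,1],-Z[:,2]]
print(rel(st,np.array([.4505,-.0597,.2365]),T))
for n in("side","top"):
    c=ctrl.camera(n)["img"]; cv2.imwrite(f"pics/pre_{n}.png",cv2.resize(c[190:280,240:340] if n=="side" else c[230:340,240:370],None,fx=6,fy=6)[:,:,::-1][:600,:800])
```

```text
6.1167 [ 0.44708716 -0.06081504  0.26161395] 0.5985759409945797 [0.11931106 0.18055917 0.16421123]
(array([0.0006, 0.0101, 0.0001]), array([ 3.6, -1.3, 25.1]))
```

View pics/pre_side.png

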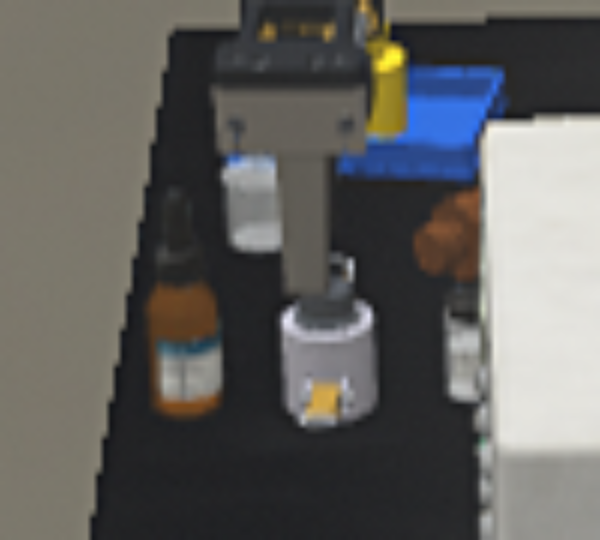

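Run:
```python
from h import *
s=dict(np.load("side0.npz"));t=dict(np.load("top0.npz"))
R=Ro.from_rotvec([3.141,-.06,-.016]).as_matrix();P=np.array([.4471,-.0608,.2616])
for w in(.027,.045):
  f=P+R@[0,w,.185]; print("finger",f.round(4),((proj(s,f)-[240,190])*6).round(0))
for z in(0,.042,.058):
  print("coupler",((proj(s,[.4505,-.0597,z])-[240,190])*6).round(0))
c=cv2.imread("pics/pre_side.png");g=cv2.cvtColor(c,cv2.COLOR_BGR2HSV)
for r in(340,355,370): 
  row=c[r].mean(1); print(r,np.nonzero(row[250:420]>90)[0][[0,-1]]+250)
print(np.nonzero(c[260].mean(1)[250:400]>70)[0][[0,-1]]+250, proj(t,[.4505,-.0597,.058]))
```

```text
finger [ 0.4442 -0.0877  0.0766] [308. 269.]
finger [ 0.4435 -0.1057  0.0766] [305. 287.]
coupler [331. 395.]
coupler [327. 312.]
coupler [326. 280.]
340 [282 371]
355 [283 372]
370 [283 372]
[283 354] [306.65450815 291.90518899]
```

View pics/pre_top.png

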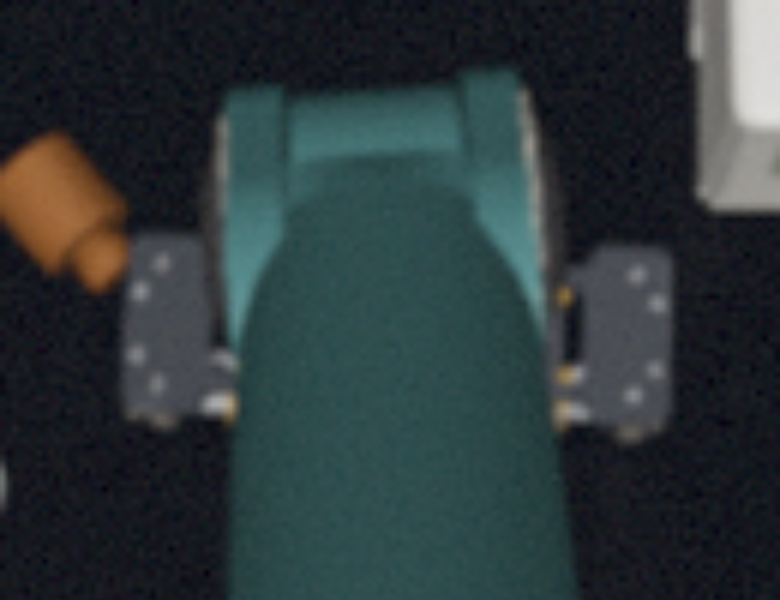

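The side crop agrees with predictions (finger 306, coupler axis 328), and the cap stands in the tray. The top view is blocked by the arm. Correct, descend and grip.

Emit:
{"api": "carry_out", "payload": {"plan": [0,0.01,0,3.6,-1.3,8,0.4,0,0.01,0,3.6,-1.3,18,0.4,0,0.01,0,3.6,-1.3,24,0.4,0,0.01,0,3.6,-1.3,25,0.4,0,0.01,0,3.6,-1.3,25,0.5,0,0.01,0,3.6,-1.3,25,0.6]}}

```text
clock: 6.72
tool_pos: [0.452, -0.0598, 0.2395]
ee_rot: [3.14, -0.06, 0.01]
ft_force: [-0.4, 0.3, 0.7]
finger_gap: 0.479
gripper_force: 0.0
```

Run:
```python
from h import *
from rig import ctrl
st=ctrl.get_state();print(st["clock"],st["tool_pos"],st["finger_gap"],st["ft_force"])
Z=Ro.from_euler("Z",-2.2,degrees=True).as_matrix();T=np.c_[Z[:,0],-Z[:,1],-Z[:,2]]
print(rel(st,np.array([.4505,-.0597,.2365]),T))
```

```text
6.7167 [ 0.45202418 -0.05977338  0.2394621 ] 0.4791413339820428 [-0.42524965  0.27223654  0.67336288]
(array([ 0.0012, -0.0061, -0.0001]), array([-1.5, -0. ,  3. ]))
```

Emit:
{"api": "carry_out", "payload": {"plan": [0,-0.005,0,-1.5,0,3,0.6,0,-0.005,0,-1.5,0,3,0.6,0,-0.005,0,-1.5,0,3,1,0,-0.005,0,-1.5,0,3,1,0,-0.005,0,-1.5,0,3,1,0,-0.005,0,-1.5,0,3,1,0,-0.005,0,-1.5,0,3,1,0,-0.005,0,-1.5,0,3,1], "squeeze": 40}}

```text
clock: 7.38
tool_pos: [0.4506, -0.0596, 0.2365]
ee_rot: [3.14, -0.06, 0.002]
ft_force: [-0.7, 1.6, 4.9]
finger_gap: 0.238
gripper_force: 61.1
```

Run:
```python
from h import *
from rig import ctrl
st=ctrl.get_state();print(st["clock"],st["tool_pos"],st["ee_rot"],st["finger_gap"],st["ft_force"],st["gripper_force"])
# lift then tilt: relative targets
up=st["tool_pos"]+[0,0,.13];R0=Ro.from_rotvec(st["ee_rot"]).as_matrix();print("up",rel(st,up,R0))
print("pre",rel(st,Oa+Aa@np.array([0,-1,236+75])/1e3,Ta))
```

```text
7.3833 [ 0.45058069 -0.05959266  0.23650975] [ 3.13999603e+00 -6.04467435e-02  2.04359905e-03] 0.237614990211376 [-0.68276423  1.57631382  4.88384044] 61.11227781046182
up (array([0., 0., 0.]), array([ 2.0e-01,  1.0e-01, -1.3e+02]))
pre (array([ 0.0678,  0.4318, -0.3004]), array([  52.3, -148.3, -145.4]))
```

Emit:
{"api": "carry_out", "payload": {"plan": [0,0,0,0,0,-10,1,0,0,0,0,0,-40,1,0,0,0,0,0,-80,1,0,0,0,0,0,-120,1,0.02,0.12,-0.08,10,-30,-150,1,0.04,0.22,-0.15,25,-65,-165,1,0.05,0.32,-0.22,40,-100,-165,1,0.068,0.43,-0.3,52,-130,-160,1,0.068,0.432,-0.3,52.3,-148.3,-150,1,0.068,0.432,-0.3,52.3,-148.3,-145.4,1,0.068,0.432,-0.3,52.3,-148.3,-145.4,1,0.068,0.432,-0.3,52.3,-148.3,-145.4,1,0.068,0.432,-0.3,52.3,-148.3,-145.4,1]}}

```text
clock: 8.47
tool_pos: [0.5084, 0.0852, 0.3817]
ee_rot: [-2.987, -0.397, -0.661]
ft_force: [0.6, 0.5, -2.0]
finger_gap: 0.234
gripper_force: 59.7
```

```bash
python3 q.py 0 -1 276
python3 - <<'E'
from h import *
from rig import ctrl
a=ctrl.camera("side")["img"][130:250,290:420];b=ctrl.camera("top")["img"][150:270,170:300]
cv2.imwrite("pics/ins.png",np.hstack([cv2.resize(x,(400,370),interpolation=2) for x in(a,b)])[:,:,::-1])
E
```

```text
clk 8.47 tcp in adapter mm [ -0.4  -2.5 311. ] tilt err [-0.09 -0.05  0.14] F(adapter) [-0.2  0.3 -2.1] gap 0.234 grip 59.7 q [ 0.09  0.22 -0.35  2.07  0.15  0.43 -1.67]
(array([ 0.0015,  0.0008, -0.0025]), array([ 0.4, -1.6, 35. ]))
```

View pics/ins.png

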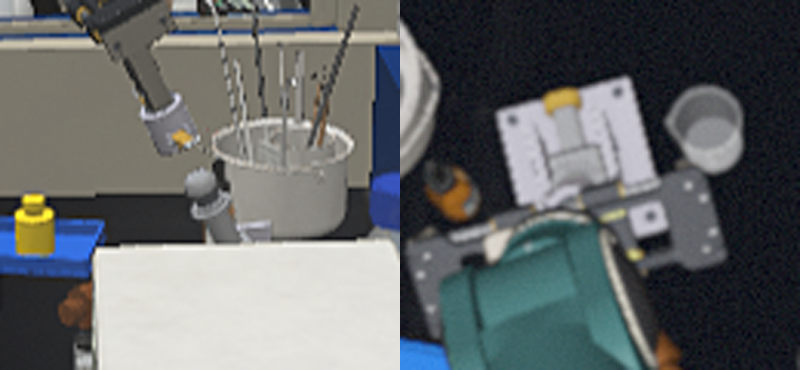

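Side crop: the coupler rim (180,150) is in line with the adapter head (200,180) and shoulder (212,208). Descend to just over the head, then in.

Emit:
{"api": "carry_out", "payload": {"plan": [0,0,0,0.4,-1.5,15,1,0,0,0,0.4,-1.5,30,1,0,0,0,0.4,-1.5,37,1,0,0,0,0.4,-1.5,41,1,0,0,0,0.4,-1.5,45,1,0,0,0,0.4,-1.5,49,1,0,0,0,0.4,-1.5,50,1]}}

```text
clock: 9.15
tool_pos: [0.5288, 0.0936, 0.3363]
ee_rot: [-2.986, -0.4, -0.662]
ft_force: [0.5, -0.8, -2.8]
finger_gap: 0.236
gripper_force: 59.7
```

```bash
python3 q.py 0 -1 236
```

```text
clk 9.15 tcp in adapter mm [2.000e-01 2.000e-01 2.606e+02] tilt err [-0.01 -0.01  0.04] F(adapter) [-0.9 -0.9 -2.6] gap 0.236 grip 59.7 q [ 0.02  0.31 -0.29  2.07  0.24  0.34 -1.75]
(array([ 0.0002,  0.0001, -0.0007]), array([-0.2,  1.2, 24.6]))
```

Emit:
{"api": "carry_out", "payload": {"plan": [0,0,0,0,0.4,5,1,0,0,0,0,0.4,10,1,0,0,0,0,0.4,14,1,0,0,0,0,0.4,18,1,0,0,0,0,0.4,21,1,0,0,0,0,0.4,23,1,0,0,0,0,0.4,24,1]}}

```text
clock: 9.73
tool_pos: [0.5386, 0.0961, 0.3143]
ee_rot: [-2.985, -0.4, -0.661]
ft_force: [-3.9, -0.4, 2.6]
finger_gap: 0.236
gripper_force: 60.4
```

```bash
python3 q.py 0 0 236
```

```text
clk 9.73 tcp in adapter mm [1.000e-01 0.000e+00 2.364e+02] tilt err [ 0.   -0.03  0.02] F(adapter) [-2.4  0.7  4. ] gap 0.236 grip 60.4 q [-0.01  0.36 -0.26  2.06  0.27  0.3  -1.78]
(array([-0.0001,  0.0006, -0.0004]), array([-0.1,  0. ,  0.4]))
```

Emit:
{"api": "carry_out", "payload": {"plan": [0,0,0,0,0,1,1,0,0,0,0,0,2,1,0,0,0,0,0,2,1,0,0,0,0,0,2,1]}}

```text
clock: 10.07
tool_pos: [0.5385, 0.0964, 0.314]
ee_rot: [-2.986, -0.401, -0.661]
ft_force: [-11.6, -2.4, 11.8]
finger_gap: 0.235
gripper_force: 61.7
```

```bash
python3 q.py 0 0 236
```

```text
clk 10.07 tcp in adapter mm [  0.    0.4 236.2] tilt err [-0.03 -0.04 -0.01] F(adapter) [-5.7  0.7 15.7] gap 0.235 grip 61.7 q [-0.02  0.36 -0.26  2.06  0.27  0.3  -1.78]
(array([0.0006, 0.0006, 0.0001]), array([-0. ,  0.4,  0.2]))
```

Firm stop at 16 N, so it is seated. Release and open wide.

Emit:
{"api": "carry_out", "payload": {"plan": [0,0,0,0,0,-1.5,1,0,0,0,0,0,-1.5,0,0,0,0,0,0,-1.5,0,0,0,0,0,0,-1.5,0,0,0,0,0,0,-1.5,0,0,0,0,0,0,-1.5,0,0,0,0,0,0,-1.5,0,0,0,0,0,0,-1.5,0,0,0,0,0,0,-1.5,0,0,0,0,0,0,-1.5,0]}}

```text
clock: 10.9
tool_pos: [0.5388, 0.0961, 0.3142]
ee_rot: [-2.985, -0.4, -0.662]
ft_force: [0.5, -0.3, 0.1]
finger_gap: 0.865
gripper_force: 0.0
```

```bash
python3 q.py 0 0 236;python3 - <<'E'
from h import *
from rig import ctrl
c=ctrl.camera("side");a=c["img"][130:250,290:420]
f=lambda z,y=0,x=0:((proj(c,Oa+Aa@np.array([x,y,z])/1e3)-[290,130])*[400/130,370/120]).round(0)
print("rim 0:",f(0),"top58",f(58),"z42 edges x±21",f(42,0,-21),f(42,0,21),"tipR",f(15+15,-66))
cv2.imwrite("pics/seat.png",cv2.resize(a,(800,600),interpolation=2)[:,:,::-1])
E
```

```text
clk 10.9 tcp in adapter mm [ 2.000e-01 -0.000e+00  2.362e+02] tilt err [ 0.   -0.    0.03] F(adapter) [ 0.4 -0.4 -0.1] gap 0.865 grip 0.0 q [-0.01  0.36 -0.26  2.06  0.27  0.3  -1.78]
(array([-0.    ,  0.0001, -0.0005]), array([-0.2, -0. ,  0.2]))
rim 0: [210. 201.] top58 [185. 152.] z42 edges x±21 [173. 177.] [211. 154.] tipR [221. 200.]
```

View pics/seat.png

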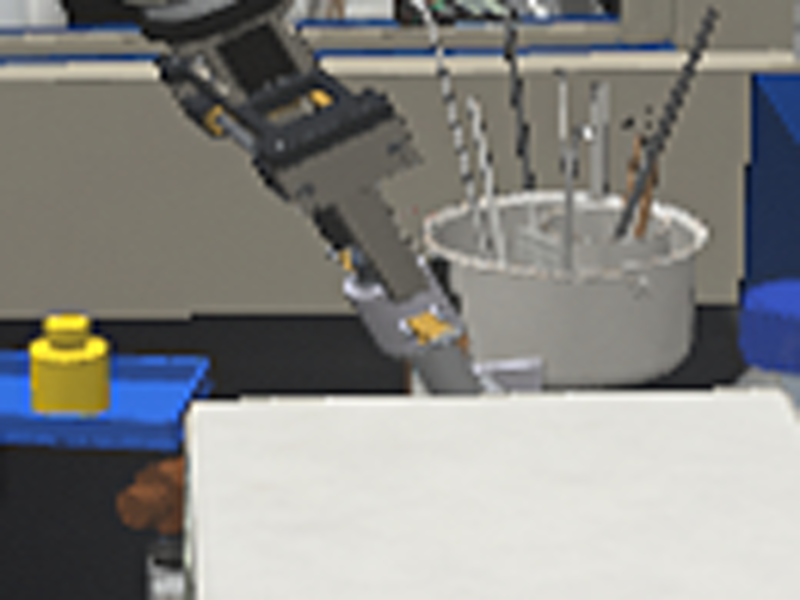

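The coupler is seated with its arms open: the brass arm at (430,325) is under the finger. Push both arms down with the open fingertips.

Emit:
{"api": "carry_out", "payload": {"plan": [0,0,0,0,0,0,0,0,0,0,0,0,0,0,0,0,0,0,0,6,0,0,0,0,0,0,12,0,0,0,0,0,0,18,0,0,0,0,0,0,23,0,0,0,0,0,0,28,0,0,0,0,0,0,32,0,0,0,0,0,0,36,0,0,0,0,0,0,40,0,0,0,0,0,0,40,0]}}

```text
clock: 11.87
tool_pos: [0.5554, 0.1006, 0.2774]
ee_rot: [-2.985, -0.4, -0.662]
ft_force: [0.8, 0.4, 0.4]
finger_gap: 1.0
gripper_force: 0.1
```

```bash
python3 q.py 0 0 179;python3 - <<'E'
from h import *
from rig import ctrl
a=ctrl.camera("side")["img"][150:230,320:400];b=ctrl.camera("top")["img"][170:250,190:270]
cv2.imwrite("pics/push.png",np.hstack([cv2.resize(x,(400,400),interpolation=2) for x in(a,b)])[:,:,::-1])
E
```

```text
clk 11.87 tcp in adapter mm [  0.2  -0.  195.6] tilt err [ 0.01 -0.    0.02] F(adapter) [ 1.   0.2 -0. ] gap 1.0 grip 0.1 q [-0.07  0.44 -0.2   2.05  0.31  0.23 -1.82]
(array([-0.0001,  0.0001, -0.0004]), array([-0.2, -0. , 16.6]))
```

View pics/push.png

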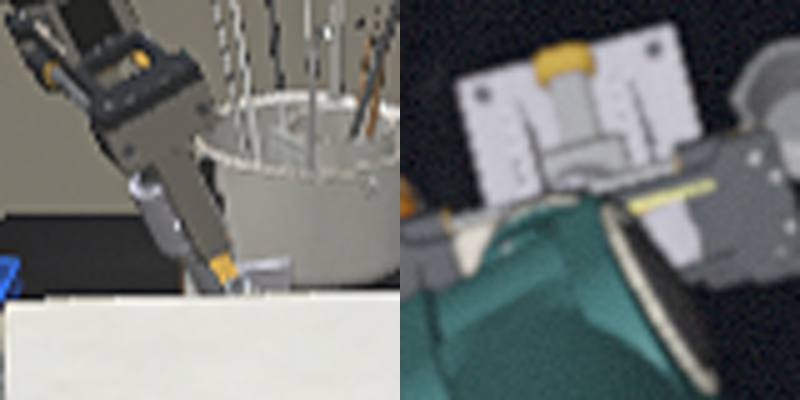

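Left: the near arm now points down under the fingertip (225,270). q6 still has margin. Go 15 mm further, then squeeze the arms in.

Emit:
{"api": "carry_out", "payload": {"plan": [0,0,0,0,0,5,0,0,0,0,0,0,10,0,0,0,0,0,0,15,0,0,0,0,0,0,15,0,0,0,0,0,0,15,0.1,0,0,0,0,0,15,0.2,0,0,0,0,0,15,0.25,0,0,0,0,0,15,0.3,0,0,0,0,0,15,0.35,0,0,0,0,0,15,0.4,0,0,0,0,0,15,0.45,0,0,0,0,0,15,0.5,0,0,0,0,0,15,0.5,0,0,0,0,0,15,0.5], "squeeze": 30}}

```text
clock: 13.13
tool_pos: [0.561, 0.1021, 0.2642]
ee_rot: [-2.986, -0.4, -0.661]
ft_force: [0.2, -0.1, -2.5]
finger_gap: 0.567
gripper_force: 30.0
```

```bash
python3 q.py 0 0 179
```

```text
clk 13.13 tcp in adapter mm [  0.   -0.  181.2] tilt err [-0.   -0.03  0.03] F(adapter) [-0.9 -0.1 -2.4] gap 0.567 grip 30.0 q [-0.09  0.47 -0.18  2.04  0.32  0.21 -1.84]
(array([ 0.0001,  0.0005, -0.0005]), array([-0. , -0. ,  2.2]))
```

Emit:
{"api": "carry_out", "payload": {"plan": [0,0,0,0,0,0,0.6,0,0,0,0,0,0,0.6,0,0,0,0,0,0,0.6,0,0,0,0,0,0,0.6], "squeeze": 58}}

```text
clock: 13.47
tool_pos: [0.5612, 0.1021, 0.2643]
ee_rot: [-2.985, -0.4, -0.662]
ft_force: [-0.3, -0.4, -2.9]
finger_gap: 0.557
gripper_force: 58.0
```

Emit:
{"api": "carry_out", "payload": {"plan": [0,0,0,0,0,0,0.2,0,0,0,0,0,0,0.2,0,0,0,0,0,0,0.2,0,0,0,0,0,0,0.2,0,0,0,0,0,0,0.2,0,0,0,0,0,-10,0.2,0,0,0,0,0,-30,0.2,0,0,0,0,0,-65,0.2,0,0,0,0,0,-100,0.2,0,0,0,0,0,-140,0.2,0,0,0,0,0,-140,0.2]}}

```text
clock: 14.38
tool_pos: [0.5035, 0.0869, 0.3983]
ee_rot: [-2.983, -0.401, -0.679]
ft_force: [0.9, -0.3, 0.2]
finger_gap: 0.801
gripper_force: 0.0
```

Emit:
{"api": "carry_out", "payload": {"plan": [0,0,0,-40,0,-10,0.2,0,0,0,-80,0,-20,0.2,0,0,0,-80,40,-20,0.2,0,0,0,-80,80,-20,0.2,0,0,0,-80,120,-20,0.2,0,0,0,-80,160,-20,0.2,0,0,0,-80,200,-20,0.2,0,0,0,-80,240,-20,0.2,0,0,0,-80,240,-20,0.2]}}

```text
clock: 15.13
tool_pos: [0.4899, -0.1745, 0.376]
ee_rot: [-2.992, -0.384, -0.667]
ft_force: [-0.6, -0.2, -0.2]
finger_gap: 0.797
gripper_force: 0.0
```

Run:
```python
from h import *
from rig import ctrl
s=ctrl.get_state();print(s["clock"],s["tool_pos"])
a=ctrl.camera("side")["img"][130:250,270:400];t=ctrl.camera("top")["img"];b=t[170:270,180:280]
cv2.imwrite("pics/end.png",np.vstack([np.hstack([cv2.resize(x,(400,370),interpolation=2) for x in(a,b)]),cv2.resize(t[240:340,140:488],(800,230))])[:,:,::-1])
```

```text
15.1333 [ 0.48993812 -0.17454385  0.37596423]
```

View pics/end.png

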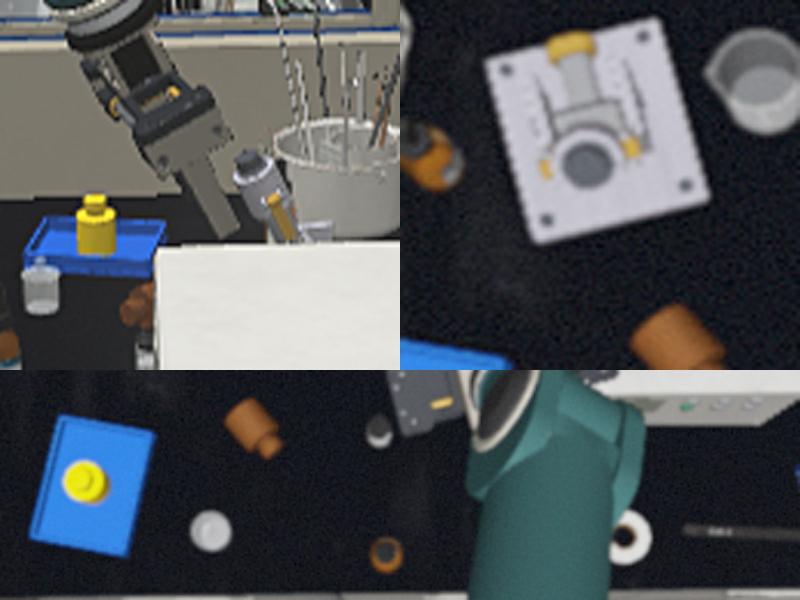

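Both arms lie flat on the coupler's sides (top crop (545,168) and (632,148); side crop (280,215)). The cap is in the tray and the bystanders are standing. Move the tool clear of the box and hand in.

Emit:
{"api": "carry_out", "payload": {"plan": [0,0,0,0,0,-30,0.2,0,0,0,0,0,-60,0.2,0,0,0,0,0,-60,0.2,0,0,0,0,0,-60,0.2,0,0,0,0,0,-60,0.2]}}

```text
clock: 15.65
tool_pos: [0.4645, -0.1715, 0.4297]
ee_rot: [-2.985, -0.404, -0.661]
ft_force: [0.2, 0.8, -0.7]
finger_gap: 0.797
gripper_force: 0.0
```

```bash
python3 -c "
from rig import ctrl
print(ctrl.get_state()['ft_force'],ctrl.sign_off())"
```

```text
the job is handed in; nothing more can be done
[ 0.15534793  0.75963785 -0.72564683] None
```

The job is handed in at about 16 s of the 54 s: the yellow cap is in the blue tray, the coupler is seated on the adapter and both cam arms were swung down together to lie against its sides; no bystander was seen to move.

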